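# Dock a vee block and lock it with the cam

## Task

Set up the vee block for the next inspection: it stands on end on the bench, so tip it over onto its flat base, vee upward, then pick it up and lay it on the bed of the docking base, between the guide rails, with its tee bolt reaching through the gap between the stops into the open mouth of the cam lock. Then turn the cam's wing handle half a turn clockwise (seen from above) to its end stop, letting go and taking it again as needed, so that the hook draws the block tight against the stops. Leave the other things on the bench where they are.

Things in the scene. Friction and masses are not known exactly. Their poses are not given: they have to be found in the camera images.
- block_mid (a point): Centre of the loose aluminium vee block's body, 0.5 to 0.8 kg: 120 mm long (z), 50 wide (y, flat parallel sides), 46 thick (x). x points out of the side with the lengthwise vee groove (32 mm wide, 18 deep); the opposite side is its flat base. z points out of the end with the tee bolt. It starts on its plain end, bolt up. Standing, this point is 60 mm above the bench; lying on the base, 23 mm.
- tee_mid (a point): Middle of the bar of the steel tee bolt on the vee block's axis; same axes as block_mid. Shank 12 mm diameter; across its end a bar 12 mm in diameter, 36 mm long, parallel to the block's x axis (upright when the block lies on its base). The point is 43 mm beyond the block's end face, 103 mm from block_mid along z. A level push near the top tips the standing block, no slide.
- dock: Steel docking base fixed to the bench, plate 270 x 116 x 12 mm; origin at the centre of its underside (bench level), x along it towards the cam lock, y across, z up. The block lies on the plate (the bed, z = 12 mm) between two guide rails along x, 11 mm high above the bed, 54 mm apart (62 at the bevelled top), x = -107.5 to -12.5 mm. The cam's vertical axis: x = 83, y = 0.
- stops (a point): Point on the bed midway between the two steel stop posts, in the plane of their faces, which look to the dock's -x (dock x = 21, y = 0, z = 12 mm); axes of the dock. Posts 36 mm high above the bed, 20 mm clear between them for the bolt. The drawn-in block rests its bolt-end face on both.
- home (a point): Where block_mid lies when the block is fully home: dock x = -39, y = 0, z = 35 mm; axes of the dock. The block then lies on its base with its z axis along this x axis and the tee bar 103 mm further along x. The hook can catch the tee bar when the block is laid down from 0 to 9 mm short of home (towards -x).
- cam_handle (a point): Point to pinch on the cam disc's black wing handle, on the cam axis, 78 mm above the bench. Upright bar 80 mm long, 14 thick, from 57 to 91 mm above the bench, on a dark steel disc about 92 mm across whose top is 57 mm up. The point turns with the cam: y along the bar, z up; at joint 0 its axes are the dock's and the hook's mouth faces the bed (-x).
- cam (a joint): Turn of the cam, rad, clockwise seen from above: 0 open (mouth to the bed), 3.15 locked at its end stop. Starts at 0 to 0.3, where the tee bar can be lowered into the mouth from above. It stays where left and takes under 1 N m. The hook passes behind the tee bar from about 0.9 and has drawn the block home by about 2.75.
- ring_gauge_c (a point): Bystander: steel ring gauge, 80 mm diameter, 24 mm high, lying flat; the point is at its centre.
- shaft_c (a point): Bystander: stepped steel shaft standing upright, up to 40 mm diameter, 120 mm high; the point is on its axis half-way up.
- flange_c (a point): Bystander: grey cast flange, 110 mm diameter, 45 mm high; the point is on its axis half-way up.
- micrometer_c (a point): Bystander: outside micrometer lying flat, about 60 x 150 mm, 18 mm high; the point is near the middle of its frame.
- cleaner_c (a point): Bystander: white bottle, 60 mm diameter, 160 mm high; the point is on its axis half-way up.
- caliper_c (a point): Bystander: caliper lying flat, 200 mm long along its y axis, 57 mm wide over the jaws, 13 mm high; the point is at its middle.

How it is judged:
On the way, in this order (a step that is already met when the one before it is completed fails the run):
1. the vee block has been tipped over and lies on its flat base on the bench, vee up (angle between block_mid's own x axis and vertical below 0.12 rad and height (world z) of block_mid below 0.03 m and value of joint cam below 0.7 rad), for 0.1 s.
2. the block lies on the bed with its tee bar in the mouth of the still open cam (angle between block_mid's own x axis and vertical below 0.1 rad and x of tee_mid in the frame of dock between 0.053 and 0.068 m and y of tee_mid in the frame of dock between -0.011 and 0.011 m and z of block_mid in the frame of dock below 0.039 m and value of joint cam below 0.8 rad), for 0.2 s.
At the end, for the whole second after the job is handed in: The cam is turned past 2.9 rad (end stop 3.15), and the block lies at rest on the bed, vee up within 0.06 rad and in line with the dock within 0.06 rad, bolt-end face within 2 mm of the stops and no more than 9 mm off the centre line (value of joint cam above 2.9 rad and x of block_mid in the frame of dock above -0.041 m and y of block_mid in the frame of dock between -0.009 and 0.009 m and z of block_mid in the frame of dock below 0.038 m and angle between block_mid's own x axis and vertical below 0.06 rad and angle between the z axis of block_mid and the x axis of dock, either way round below 0.06 rad and linear speed of vee_block below 0.02 m/s); the robot touches nothing.
It fails at once if one of the other things on the bench is pushed more than 30 mm from its place or knocked over (distance of any of ring_gauge_c, shaft_c, flange_c, micrometer_c, cleaner_c, caliper_c from where it was at the start of the episode above 0.03 m).
It also fails if it takes over 72 s, if anything falls off the work surface, if the arm or the gripper's body presses on something with over 40 N, if the wrist force passes 120 N, or if a joint passes its speed limit or range.

## Robot

A 6-joint arm with a two-finger parallel gripper is mounted at the origin on the work surface. World frame = base frame: x ahead of the robot, y to its left, z up, the work surface at z = 0. Lengths are in m, angles in rad, forces in N, time in s.
With the tool pointing down it reaches from about 0.375 to 0.9 m from the base axis. Payload 3.1 kg.
Tool frame: the origin (TCP) lies between the finger pads; the fingertips stand 17 mm ahead of it and the grasp point (between the pads) lies 2 mm behind it; z points along the fingers, y is the line along which they close (so a half turn about z gives the same grasp; the last joint's range is limited). The gripper opens to 85 mm and grips with 20 to 120 N. Pads are 22 mm wide; open, the fingers measure 114 mm over their backs; the gripper's body (76 mm by 85 mm) begins 54 mm behind the grasp point. The pads swing forward as they close: fully open they stand 13 mm farther back than shut.
Start: joints at [-0.178, 0.527, 1.433, -0, 1.181, -0.178], TCP at [0.625, 0, 0.248] pointing down, gripper open.
Joint ranges: [-3.08, 3.08], [-0.75, 2.2], [0.22, 2.44], [-1.43, 4.57], [0, 2.65], [-2.85, 2.85]. Speed limits (rad/s): [2.79, 2.79, 3.14, 3.14, 3.14, 3.14].

## Interface

Orientations are given as a unit quaternion [x, y, z, w].
In Python, from station import sense, vision, order gives the robot as it stands.
- The arm moves only by the shell command python3 -m crank 'ROWS' [OPENING] [FORCE]. ROWS is JSON, a list of rows, each an object with "dp": the shift along the world's x, y, z in units of 30 mm (1.0 is 30 mm), a list of three; "angular": the turn, a rotation vector about the world's x, y, z in degrees, a list of three. In form: [{"dp": [dx, dy, dz], "angular": [ax, ay, az]}, ...]. A call has 1 to 20 rows; each row shifts and turns the commanded pose from where the row before left it; what a row does not reach is not made up. A row lasts 1/10 s, in which the tool goes at most 50 mm and 8.59 degrees, less where a joint would pass 70% of its speed; a pose out of reach is approached as far as the arm can. A call is refused whole if a number of a shift passes 1 or a number of a turn 8.59, either way. A call with a gripper value outside its range is refused whole. OPENING is the closure, from 0 (fully open) to 1 (shut), set as the call begins (- or left out, the last holds). The fingers move at their own pace and stop on an object; FORCE is the grip in N (left out, the last holds). Time passes only in rows, so rows that do not move let the fingers close. It gives the time, the measured TCP pose, the force, the opening and the grip force at its end, in the units of the state.
- sense(): the state, without advancing time (a new reading comes with each control period).
- vision.snapshot(name): name is "scene" or "side" or "wrist"; returns a dict with "image" (384x512x3 uint8, blue, green, red), "range_z" (384x512 float32, m along the optical axis (not along the pixel's ray), 0 where there is no reading), "mtx" (3x3 intrinsics, pixels), "dist" ([k1, k2, p1, p2, k3] as OpenCV has them; the pictures are not rectified), "pose" (4x4, takes a point from camera to world coordinates); the wrist camera has in their place "mount" (4x4, takes a point from camera to tool coordinates, whose origin is the TCP and whose axes are the flange's). Camera axes: x right, y down, z forward; pixel columns grow to the right and rows downward; lengths in m; the calibration is good to about 2 mm. A picture is of the moment at which its call begins: read the wrist's pose just before it.
- order.sign_off(): hands the job in; it is judged then, once.
The state is a dict: "t": time; "q": joint angles; "qd": joint speeds; "tau": joint torques, N m; "tcp_pos": TCP position; "tool_rot": TCP orientation; "force": force on the tool from outside, world axes, zero at the start; "ft_torque": the same for the moment, N m; "finger_gap": opening from 0.0 (shut) to 1.0 (fully open); "gripper_force": force on a finger pad.
Only numpy, scipy, OpenCV 4.12 (cv2) and the standard library are available. Lean on these libraries where they do the work, as an engineer would, in place of code of your own. Each camera call takes 0.05 s, during which the arm holds its last target. There are 200 camera calls.

## Working session

There is one attempt and no reset: what is moved stays moved. The work goes in short steps, Python scripts to look and compute and a shell command to move; the robot and the scene stay as the last step left them, time stands still between calls to the robot, and variables do not carry over. Pictures are saved under pics/ and viewed, at most 10 in all, crops included, and the job is handed in when it is done.

```bash
ls; mkdir -p pics; cat > h.py <<'E'
import numpy as np, cv2
from station import sense, vision, order
from scipy.spatial.transform import Rotation as R
def snap(n):
    s=sense(); d=vision.snapshot(n)
    if n=="wrist":
        T=np.eye(4);T[:3,:3]=R.from_quat(s["tool_rot"]).as_matrix();T[:3,3]=s["tcp_pos"]
        d["pose"]=T@np.array(d["mount"])
    d["pose"]=np.array(d["pose"]);return d
def cloud(d):
    "world point per pixel from range (NaN where none)"
    h,w=d["range_z"].shape
    u,v=np.meshgrid(np.arange(w),np.arange(h))
    p=cv2.undistortPoints(np.stack([u,v],-1).reshape(-1,1,2).astype(np.float64),np.array(d["mtx"]),np.array(d["dist"])).reshape(h,w,2)
    z=d["range_z"].astype(float).copy(); z[z==0]=np.nan
    c=np.dstack([p[...,0]*z,p[...,1]*z,z])
    return c@d["pose"][:3,:3].T+d["pose"][:3,3]
E
python3 - <<'E'
from h import *
s=sense();print(s)
for n in("scene","side","wrist"):
    d=snap(n);cv2.imwrite(f"pics/{n}0.png",d["image"]);np.savez(f"pics/{n}0.npz",im=d["image"],P=cloud(d));print(n,d["pose"].round(3).tolist())
a=[cv2.imread(f"pics/{n}0.png") for n in("scene","side")]
E
```

```text
pics
{'t': 0.0, 'q': array([-1.78487123e-01,  5.28497655e-01,  1.43391604e+00,  1.01880394e-06,
        1.18136637e+00, -1.78489409e-01]), 'qd': array([ 2.26234244e-03,  7.05824627e-05,  4.75346808e-04, -2.65645057e-04,
        1.12023399e-03,  1.80192559e-03]), 'tau': array([ 2.50220628e-04, -4.42344439e+01, -1.78024775e+01, -2.06930472e-04,
        8.36740597e-03,  2.24214921e-05]), 'tcp_pos': array([6.24321460e-01, 1.60193305e-04, 2.47309847e-01]), 'tool_rot': array([ 7.07105687e-01,  7.07107030e-01, -6.23389779e-04, -8.98656224e-04]), 'force': array([ 0.17441393,  0.46534769, -0.07693627]), 'ft_torque': array([ 0.0420625 ,  0.0092255 , -0.00081778]), 'gripper_force': 0.0, 'finger_gap': 1.0000588674340636}
scene [[-0.893, 0.356, -0.275, 0.998], [0.449, 0.729, -0.517, 0.783], [0.016, -0.585, -0.811, 1.376], [0.0, 0.0, 0.0, 1.0]]
side [[0.799, -0.342, 0.495, -0.161], [-0.602, -0.43, 0.673, -1.004], [-0.017, -0.835, -0.55, 0.935], [0.0, 0.0, 0.0, 1.0]]
wrist [[1.0, 0.001, -0.001, 0.625], [0.0, -0.947, -0.322, 0.083], [-0.001, 0.322, -0.947, 0.373], [0.0, 0.0, 0.0, 1.0]]
```

View pics/scene0.png

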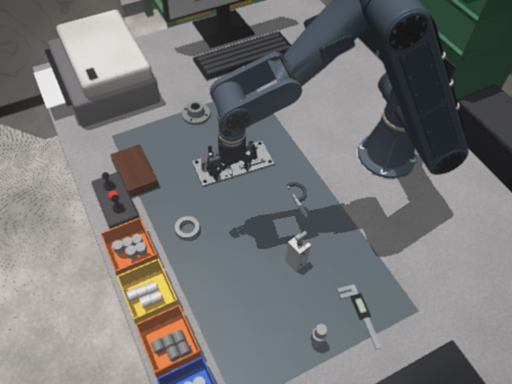

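View pics/side0.png

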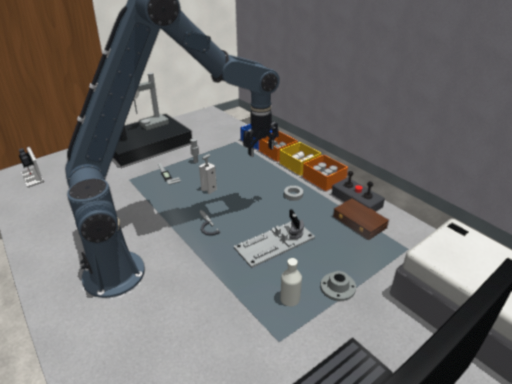

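The scene view shows the vee block at about (298,250), the dock partly under the arm at (233,163), the ring at (187,227), the micrometer at (300,195), the shaft at (320,332) and the caliper at (362,310). In the side view the block is at (207,177), the dock at (275,241) with the cam at (295,222), the bottle at (290,283) and the flange at (338,285).

```bash
python3 - <<'E'
from h import *
def load(n):
    z=np.load(f"pics/{n}0.npz");return z["im"],z["P"]
boxes={"scene":dict(block=(280,228,318,275),micro=(282,178,312,215),shaft=(308,318,334,352),ring=(172,212,204,242)),
"side":dict(block=(195,150,220,197),dock=(230,205,318,265),bottle=(275,255,303,308),flange=(316,265,360,303),micro=(195,205,222,238))}
for n,bs in boxes.items():
    im,P=load(n)
    for k,(a,b,c,e) in bs.items():
        p=P[b:e,a:c].reshape(-1,3);p=p[np.isfinite(p).all(1)]
        print(n,k,"bench z",np.percentile(p[:,2],5).round(4))
        q=p[p[:,2]>0.009];print("  n",len(q),"min",np.percentile(q,2,axis=0).round(3),"max",np.percentile(q,98,axis=0).round(3),"med",np.median(q,0).round(3))
        if k=="block":
            for lo,hi in((.015,.112),(.112,.124),(.124,.15),(.15,.2)):
                r=q[(q[:,2]>lo)&(q[:,2]<hi)]
                if len(r)>2: print("   ",lo,hi,len(r),r.min(0).round(3),r.max(0).round(3),r.mean(0).round(3))
        if k=="dock":
            r=q[(q[:,2]>.009)&(q[:,2]<.016)];rc=cv2.minAreaRect((r[:,:2]*1000).astype(np.float32));print("   plate",rc)
            for lo,hi in((.05,.063),(.065,.1)):
                r=q[(q[:,2]>lo)&(q[:,2]<hi)];print("   ",lo,hi,len(r),r.min(0).round(3),r.max(0).round(3),cv2.minAreaRect((r[:,:2]*1000).astype(np.float32)))
im,_=load("side");a=cv2.resize(im[145:265,185:325],None,fx=5.5,fy=4.9,interpolation=cv2.INTER_CUBIC)
a=cv2.resize(im[145:265,185:325],(690,590),interpolation=cv2.INTER_CUBIC);cv2.imwrite("pics/side_c.png",a)
im,_=load("scene");cv2.imwrite("pics/scene_c.png",cv2.resize(im[130:280,180:330],(600,600),interpolation=cv2.INTER_CUBIC))
E
```

```text
scene block bench z -0.0028
  n 644 min [0.492 0.208 0.011] max [0.546 0.258 0.17 ] med [0.53  0.239 0.1  ]
    0.015 0.112 345 [0.489 0.209 0.015] [0.547 0.259 0.111] [0.529 0.242 0.064]
    0.112 0.124 177 [0.49  0.199 0.113] [0.546 0.26  0.124] [0.523 0.235 0.119]
    0.124 0.15 37 [0.501 0.204 0.124] [0.545 0.256 0.15 ] [0.521 0.232 0.13 ]
    0.15 0.2 58 [0.502 0.221 0.151] [0.537 0.237 0.174] [0.519 0.231 0.166]
scene micro bench z -0.0034
  n 197 min [ 0.348 -0.039  0.009] max [0.412 0.095 0.023] med [0.395 0.032 0.014]
scene shaft bench z -0.0035
  n 290 min [0.583 0.464 0.011] max [0.616 0.498 0.124] med [0.604 0.484 0.091]
scene ring bench z -0.0031
  n 344 min [ 0.738 -0.064  0.01 ] max [0.812 0.013 0.031] med [ 0.774 -0.021  0.023]
side block bench z -0.0032
  n 492 min [0.492 0.196 0.012] max [0.603 0.464 0.166] med [0.513 0.22  0.075]
    0.015 0.112 355 [0.49  0.191 0.015] [0.612 0.474 0.112] [0.522 0.241 0.062]
    0.112 0.124 71 [0.489 0.196 0.112] [0.545 0.255 0.124] [0.518 0.221 0.119]
    0.124 0.15 19 [0.509 0.219 0.125] [0.525 0.227 0.149] [0.517 0.224 0.138]
  
[... 271 characters left out ...]
412597656), 84.69123840332031)
    0.05 0.063 88 [ 0.551 -0.263  0.05 ] [ 0.634 -0.19   0.063] ((584.864501953125, -228.84231567382812), (56.95792007446289, 94.45571899414062), 64.55322265625)
    0.065 0.1 114 [ 0.583 -0.26   0.065] [ 0.621 -0.182  0.095] ((602.142822265625, -221.52008056640625), (82.4627914428711, 15.204559326171875), 68.32655334472656)
side bottle bench z -0.001
  n 755 min [ 0.366 -0.466  0.013] max [ 0.411 -0.421  0.162] med [ 0.383 -0.449  0.094]
side flange bench z -0.0024
  n 769 min [ 0.493 -0.545  0.01 ] max [ 0.587 -0.446  0.048] med [ 0.53  -0.508  0.017]
side micro bench z -0.0033
  n 112 min [ 0.35  -0.043  0.009] max [0.406 0.1   0.02 ] med [0.395 0.028 0.012]
```

View pics/side_c.png

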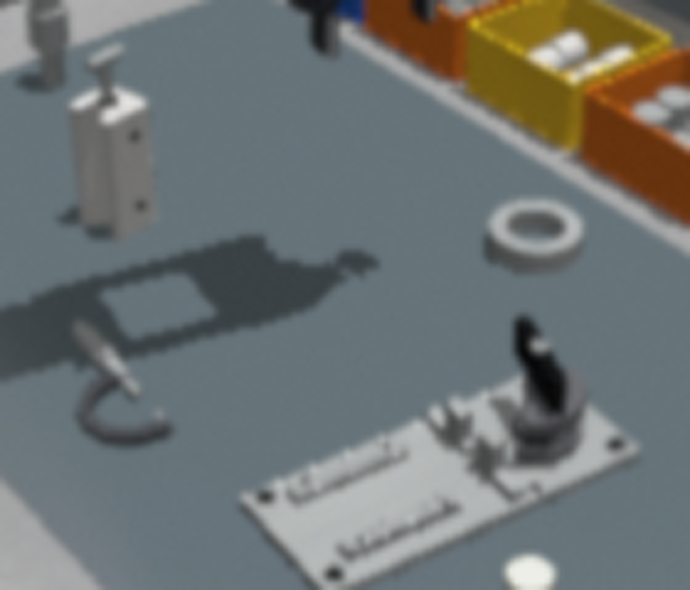

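View pics/scene_c.png

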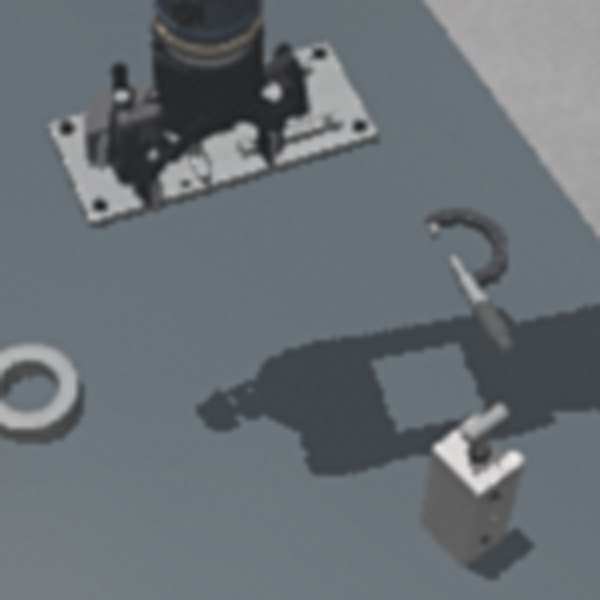

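The crops show the block standing with its groove facing roughly -x (towards the robot), the flat base on the +x side, and the black wing handle over the disc at side crop (540,365). The dock's x axis is therefore close to world +x. Next I'll measure the yaws more accurately.

```bash
python3 - <<'E'
from h import *
for n,(a,b,c,e) in(("scene",(280,228,318,275)),("side",(195,150,216,197))):
    z=np.load(f"pics/{n}0.npz");P=z["P"][b:e,a:c].reshape(-1,3);P=P[np.isfinite(P).all(1)];P=P[(P[:,0]<.56)&(P[:,1]<.27)]
    bar=P[P[:,2]>.155];l=cv2.fitLine(bar[:,:2].astype(np.float32),cv2.DIST_HUBER,0,.01,.01).ravel()
    print(n,"bar",bar.mean(0).round(4),np.degrees(np.arctan2(l[1],l[0])).round(1),bar.min(0).round(3),bar.max(0).round(3))
    top=P[(P[:,2]>.115)&(P[:,2]<.122)];print("top",cv2.minAreaRect((top[:,:2]*1000).astype(np.float32)))
    low=P[(P[:,2]>.02)&(P[:,2]<.11)];print("low",cv2.minAreaRect((low[:,:2]*1000).astype(np.float32)))
    h=np.round(low[:,:2]*1000/6).astype(int);u,k=np.unique(h,axis=0,return_counts=True);print([(int(x*6),int(y*6),int(m)) for (x,y),m in zip(u,k) if m>5])
z=np.load("pics/side0.npz");P=z["P"][205:265,230:318].reshape(-1,3);P=P[np.isfinite(P).all(1)]
h=P[(P[:,2]>.07)&(P[:,2]<.1)];h=h[(np.hypot(h[:,0]-.602,h[:,1]+.2215)<.045)]
l=cv2.fitLine(h[:,:2].astype(np.float32),cv2.DIST_HUBER,0,.01,.01).ravel();print("handle",h.mean(0),np.degrees(np.arctan2(l[1],l[0])))
E
```

```text
scene bar [0.5189 0.2305 0.1673] 4.7 [0.502 0.221 0.158] [0.537 0.237 0.174]
top ((517.9746704101562, 229.21044921875), (48.6906623840332, 50.143348693847656), 15.417363166809082)
low ((526.7139892578125, 242.6507568359375), (37.12587356567383, 67.6434555053711), 55.71870422363281)
[(492, 246, 6), (492, 252, 7), (498, 252, 15), (504, 252, 17), (510, 252, 16), (516, 252, 18), (522, 252, 6), (522, 258, 11), (528, 258, 16), (534, 246, 13), (534, 252, 17), (534, 258, 23), (540, 222, 15), (540, 228, 21), (540, 234, 23), (540, 240, 21), (540, 246, 11), (540, 252, 6), (546, 210, 13), (546, 216, 15), (546, 222, 7)]
side bar [0.516  0.2225 0.164 ] 13.3 [0.499 0.216 0.156] [0.535 0.228 0.17 ]
top ((519.1829833984375, 226.34979248046875), (50.59327697753906, 57.6000862121582), 18.255691528320312)
low ((520.0050048828125, 224.62063598632812), (52.786014556884766, 58.89681625366211), 10.007065773010254)
[(492, 234, 9), (492, 240, 13), (492, 246, 7), (498, 204, 7), (498, 234, 18), (498, 240, 6), (504, 198, 16), (504, 204, 8), (504, 228, 9), (504, 234, 12), (510, 198, 13), (510, 228, 13), (510, 234, 9), (516, 198, 10), (516, 204, 10), (522, 204, 15), (528, 204, 19), (534, 204, 14), (540, 204, 14), (540, 210, 6), (546, 210, 7)]
handle [ 0.59934854 -0.22404219  0.08489942] 69.28581
```

Block centre is about (0.519, 0.229) with a yaw of 13° and the vee facing the robot. I'll go to the near side and push along (0.974, 0.225) with the fingers on both lands.

```bash
python3 -m crank '[{"dp":[-0.48,0.59,0],"angular":[0,0,-6.4]},{"dp":[-0.48,0.59,0],"angular":[0,0,-6.4]},{"dp":[-0.48,0.59,0],"angular":[0,0,-6.4]},{"dp":[-0.48,0.59,0],"angular":[0,0,-6.4]},{"dp":[-0.48,0.59,0],"angular":[0,0,-6.4]},{"dp":[-0.48,0.59,0],"angular":[0,0,-6.4]},{"dp":[-0.48,0.59,0],"angular":[0,0,-6.4]},{"dp":[-0.48,0.59,0],"angular":[0,0,-6.4]},{"dp":[-0.48,0.59,0],"angular":[0,0,-6.4]},{"dp":[-0.48,0.59,0],"angular":[0,0,-6.4]},{"dp":[-0.48,0.59,0],"angular":[0,0,-6.4]},{"dp":[-0.48,0.59,0],"angular":[0,0,-6.4]},{"dp":[0,0,0],"angular":[0,0,0]},{"dp":[0,0,0],"angular":[0,0,0]}]' 0.5 40; python3 - <<'E'
from h import *
d=snap("wrist");cv2.imwrite("pics/w1.png",d["image"]);P=cloud(d)
d2=snap("scene");Q=cloud(d2)
print(sense()["q"].round(2),R.from_quat(sense()["tool_rot"]).as_matrix().round(3).tolist())
for p in(P,Q):
    p=p.reshape(-1,3);p=p[np.isfinite(p).all(1)]
    m=p[(abs(p[:,0]-.519)<.05)&(abs(p[:,1]-.229)<.05)&(p[:,2]>.114)&(p[:,2]<.125)]
    if len(m)>5:print(len(m),m.mean(0),cv2.minAreaRect((m[:,:2]*1000).astype(np.float32)))
# dock now unoccluded in scene
q=Q.reshape(-1,3);q=q[np.isfinite(q).all(1)];q=q[(q[:,0]>.36)&(q[:,0]<.68)&(q[:,1]<-.13)&(q[:,1]>-.3)]
print("bench",np.median(q[q[:,2]<.006][:,2]));m=q[(q[:,2]>.006)&(q[:,2]<.015)];print("plate",cv2.minAreaRect((m[:,:2]*1000).astype(np.float32)))
m=q[(q[:,2]>.063)&(q[:,2]<.1)];print("handle",cv2.minAreaRect((m[:,:2]*1000).astype(np.float32)),m[:,2].max())
m=q[(q[:,2]>.05)&(q[:,2]<.062)];print("disc",cv2.minEnclosingCircle((m[:,:2]*1000).astype(np.float32)))
np.save("pics/Q1.npy",Q);cv2.imwrite("pics/scene1.png",d2["image"])
E
```

```text
t: 1.55
tcp_pos: [0.4522, 0.2126, 0.2483]
tool_rot: [0.993, 0.116, 0.0, 0.0]
force: [1.2, -0.4, -0.2]
finger_gap: 0.503
gripper_force: 0.0
[ 0.21  0.36  1.74 -0.    1.04  1.55] [[0.973, 0.229, 0.001], [0.229, -0.973, -0.0], [0.001, 0.0, -1.0]]
2182 [0.5202168  0.22929796 0.12011165] ((518.0897216796875, 228.46925354003906), (45.93759536743164, 50.103050231933594), 12.273552894592285)
176 [0.5229692  0.2339521  0.12024363] ((518.6199340820312, 229.73745727539062), (49.28448486328125, 51.22138595581055), 13.54728889465332)
bench 0.0009174404269787217
plate ((519.9486083984375, -215.86793518066406), (319.5011901855469, 167.2526092529297), 0.2770138680934906)
handle ((607.4453125, -214.47769165039062), (79.63553619384766, 19.321521759033203), 70.03348541259766) 0.09746326070298483
disc ((585.9297485351562, -211.6233367919922), 51.602352142333984)
```

```bash
python3 -m crank '[{"dp":[0,0,-0.6],"angular":[0,0,0]},{"dp":[0,0,-0.6],"angular":[0,0,0]},{"dp":[0,0,-0.6],"angular":[0,0,0]},{"dp":[0,0,-0.6],"angular":[0,0,0]},{"dp":[0,0,-0.6],"angular":[0,0,0]},{"dp":[0,0,-0.6],"angular":[0,0,0]},{"dp":[0,0,-0.6],"angular":[0,0,0]},{"dp":[0.32,0.07,0],"angular":[0,0,0]},{"dp":[0.32,0.07,0],"angular":[0,0,0]},{"dp":[0.16,0.035,0],"angular":[0,0,0]},{"dp":[0,0,0],"angular":[0,0,0]}]' 0.5 && python3 -m crank '[{"dp":[0.16,0.035,0],"angular":[0,0,0]},{"dp":[0.16,0.035,0],"angular":[0,0,0]},{"dp":[0.16,0.035,0],"angular":[0,0,0]},{"dp":[0.16,0.035,0],"angular":[0,0,0]},{"dp":[0.16,0.035,0],"angular":[0,0,0]},{"dp":[0.16,0.035,0],"angular":[0,0,0]},{"dp":[0.16,0.035,0],"angular":[0,0,0]}]'; python3 - <<'E'
from h import *
P=cloud(snap("side"));p=P.reshape(-1,3);p=p[np.isfinite(p).all(1)]
m=p[(p[:,0]>.46)&(p[:,0]<.7)&(abs(p[:,1]-.23)<.06)&(p[:,2]>.02)]
for z in np.arange(.02,.2,.02):
    k=m[(m[:,2]>z)&(m[:,2]<z+.02)];print(z.round(2),len(k),k.min(0).round(3) if len(k) else"",k.max(0).round(3) if len(k) else "")
E
```

```text
t: 2.75
tcp_pos: [0.4786, 0.2179, 0.1234]
tool_rot: [0.993, 0.115, 0.002, -0.0]
force: [-0.0, -0.1, -0.5]
finger_gap: 0.501
gripper_force: 0.0
t: 3.45
tcp_pos: [0.5104, 0.2252, 0.1223]
tool_rot: [0.993, 0.115, 0.0, -0.0]
force: [-0.6, 0.7, 0.7]
finger_gap: 0.496
gripper_force: 0.1
0.02 76 [0.496 0.196 0.02 ] [0.554 0.248 0.04 ]
0.04 66 [0.501 0.197 0.04 ] [0.557 0.251 0.06 ]
0.06 72 [0.503 0.2   0.06 ] [0.566 0.249 0.079]
0.08 63 [0.512 0.196 0.08 ] [0.565 0.257 0.1  ]
0.1 75 [0.494 0.19  0.1  ] [0.572 0.254 0.12 ]
0.12 65 [0.493 0.186 0.12 ] [0.559 0.261 0.14 ]
0.14 57 [0.487 0.171 0.14 ] [0.537 0.267 0.16 ]
0.16 71 [0.486 0.17  0.16 ] [0.57  0.281 0.18 ]
0.18 74 [0.485 0.173 0.18 ] [0.525 0.284 0.2  ]
```

```bash
python3 -m crank '[{"dp":[0.16,0.035,0],"angular":[0,0,0]},{"dp":[0.16,0.035,0],"angular":[0,0,0]},{"dp":[0.16,0.035,0],"angular":[0,0,0]},{"dp":[0.16,0.035,0],"angular":[0,0,0]},{"dp":[0.16,0.035,0],"angular":[0,0,0]},{"dp":[0.16,0.035,0],"angular":[0,0,0]},{"dp":[0.16,0.035,0],"angular":[0,0,0]},{"dp":[0.16,0.035,0],"angular":[0,0,0]},{"dp":[0.16,0.035,0],"angular":[0,0,0]},{"dp":[0.16,0.035,0],"angular":[0,0,0]},{"dp":[0,0,0.5],"angular":[0,0,0]},{"dp":[0,0,0.9],"angular":[0,0,0]},{"dp":[0,0,0.9],"angular":[0,0,0]},{"dp":[0,0,0.9],"angular":[0,0,0]},{"dp":[0,0,0.9],"angular":[0,0,0]},{"dp":[0,0,0],"angular":[0,0,0]}]'; cat > blk.py <<'E'
from h import *
def blk(n,box,lo,hi):
    p=cloud(snap(n)).reshape(-1,3);p=p[np.isfinite(p).all(1)]
    m=p[(p[:,0]>box[0])&(p[:,0]<box[1])&(p[:,1]>box[2])&(p[:,1]<box[3])&(p[:,2]>lo)&(p[:,2]<hi)]
    c=(m[:,:2]*1000).astype(np.float32)
    return m,cv2.minAreaRect(c)
E
python3 - <<'E'
from blk import *
for n in("scene","side","wrist"):
    m,r=blk(n,(.48,.78,.15,.35),.04,.055);print(n,len(m),r,m[:,2].mean())
    m,r=blk(n,(.48,.78,.15,.35),.006,.06);print("  all",len(m),r)
E
```

```text
t: 5.1
tcp_pos: [0.5604, 0.2362, 0.2496]
tool_rot: [0.993, 0.115, 0.004, -0.0]
force: [1.2, -0.3, 0.1]
finger_gap: 0.504
gripper_force: 0.0
scene 409 ((624.492919921875, 252.82717895507812), (170.499755859375, 52.27287673950195), 12.514671325683594) 0.045206404286742025
  all 1172 ((629.808349609375, 249.8128662109375), (198.27197265625, 299.3244934082031), 89.48189544677734)
side 132 ((620.1515502929688, 246.71142578125), (161.14712524414062, 57.33026885986328), 11.900753021240234) 0.044266336104555805
  all 379 ((652.104736328125, 235.29783630371094), (118.54438018798828, 231.83799743652344), 74.03218078613281)
wrist 2875 ((623.6882934570312, 252.0449676513672), (168.87574768066406, 50.18230056762695), 12.73934555053711) 0.044843273087897775
  all 5291 ((623.835693359375, 251.99778747558594), (168.4585418701172, 50.03392028808594), 12.777289390563965)
```

```bash
python3 -m crank '[{"dp":[0.5,0.13,-0.5],"angular":[0,0,0]},{"dp":[0.5,0.13,-0.5],"angular":[0,0,0]},{"dp":[0.49,0.12,-0.5],"angular":[0,0,-0.4]},{"dp":[0,0,0],"angular":[0,0,0]},{"dp":[0,0,0],"angular":[0,0,0]}]' 0; python3 - <<'E'
from blk import *
print(sense()["tcp_pos"])
d=snap("wrist");cv2.imwrite("pics/w2.png",d["image"])
p=cloud(d).reshape(-1,3);p=p[np.isfinite(p).all(1)]
a=np.radians(12.6);c=np.array([.6,.2467]);q=p[:,:2]-c
u=q@[np.cos(a),np.sin(a)];v=q@[-np.sin(a),np.cos(a)]
for lo in range(-28,28,4):
    k=(abs(u)<.04)&(v*1000>lo)&(v*1000<lo+4);print(lo,k.sum(),np.median(p[k,2]).round(3) if k.any() else "")
m=p[(p[:,2]>.04)&(p[:,2]<.05)&(abs(v)<.035)&(u>-.1)&(u<.13)];r=cv2.minAreaRect((m[:,:2]*1000).astype(np.float32));print(r)
k=(p[:,2]>.035)&(p[:,2]<.05)&(abs(v)>.017)&(abs(v)<.03)&(abs(u)<.075);print("lands u",np.percentile(u[k],[0.5,99.5]),"v",np.percentile(v[k],[.5,99.5]))
E
```

```text
t: 5.9
tcp_pos: [0.6016, 0.2467, 0.199]
tool_rot: [0.994, 0.112, -0.002, 0.0]
force: [0.5, -0.8, 0.8]
finger_gap: 0.996
gripper_force: 0.0
[0.60156182 0.24669518 0.19904751]
-28 811 0.268
-24 873 0.267
-20 849 0.263
-16 1028 0.262
-12 925 0.261
-8 892 0.261
-4 874 0.261
0 782 0.262
4 914 0.261
8 954 0.26
12 1010 0.262
16 847 0.263
20 886 0.267
24 842 0.268
((624.1382446289062, 252.1351318359375), (168.87265014648438, 50.09067153930664), 12.755178451538086)
lands u [-0.05877336  0.06033488] v [-0.02494847  0.02494632]
```

View pics/w2.png

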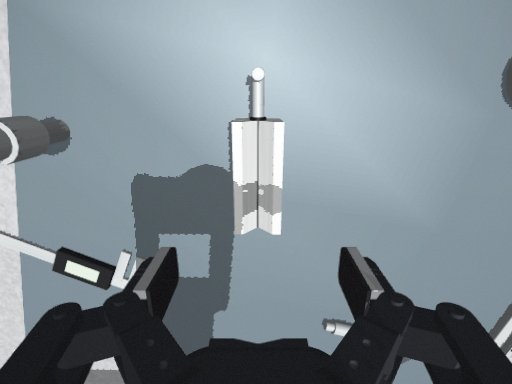

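The wrist view shows the block lying vee up, groove line at column 258 and bolt bar end at (258,75); the tool is centred on it. Descend and grip.

```bash
python3 -m crank '[{"dp":[0.1,0.02,-0.6],"angular":[0,0,0]},{"dp":[0,0,-0.7],"angular":[0,0,0]},{"dp":[0,0,-0.7],"angular":[0,0,0]},{"dp":[0,0,-0.7],"angular":[0,0,0]},{"dp":[0,0,-0.7],"angular":[0,0,0]},{"dp":[0,0,-0.7],"angular":[0,0,0]},{"dp":[0,0,-0.7],"angular":[0,0,0]},{"dp":[0,0,-0.6],"angular":[0,0,0]},{"dp":[0,0,-0.17],"angular":[0,0,0]},{"dp":[0,0,0],"angular":[0,0,0]},{"dp":[0,0,0],"angular":[0,0,0]}]' 0 && python3 -m crank '[{"dp":[0,0,0],"angular":[0,0,0]},{"dp":[0,0,0],"angular":[0,0,0]},{"dp":[0,0,0],"angular":[0,0,0]},{"dp":[0,0,0],"angular":[0,0,0]},{"dp":[0,0,0],"angular":[0,0,0]},{"dp":[0,0,0],"angular":[0,0,0]}]' 1 80; python3 -m crank '[{"dp":[0,0,0],"angular":[0,0,0]},{"dp":[0,0,0.3],"angular":[0,0,0]},{"dp":[0,0,0.5],"angular":[0,0,0]},{"dp":[0,0,0.8],"angular":[0,0,0]},{"dp":[0,0,0.9],"angular":[0,0,0]},{"dp":[0,0,0.9],"angular":[0,0,0]},{"dp":[0,0,0.9],"angular":[0,0,0]},{"dp":[0,0,0.7],"angular":[0,0,0]},{"dp":[0,0,0],"angular":[0,0,0]}]'
```

```text
t: 7.05
tcp_pos: [0.6061, 0.2477, 0.0345]
tool_rot: [0.994, 0.112, 0.001, -0.0]
force: [0.9, 0.4, -0.0]
finger_gap: 1.001
gripper_force: 0.0
t: 7.65
tcp_pos: [0.6063, 0.2479, 0.0346]
tool_rot: [0.994, 0.111, 0.001, -0.0]
force: [-0.8, 0.6, 6.2]
finger_gap: 0.572
gripper_force: 86.9
t: 8.55
tcp_pos: [0.6073, 0.2479, 0.1871]
tool_rot: [0.994, 0.112, 0.004, -0.0]
force: [1.1, 0.9, -5.4]
finger_gap: 0.569
gripper_force: 85.8
```

```bash
python3 -m crank '[{"dp":[-0.23,-0.85,0],"angular":[0,0,-1]},{"dp":[-0.23,-0.85,0],"angular":[0,0,-1]},{"dp":[-0.23,-0.85,0],"angular":[0,0,-1]},{"dp":[-0.23,-0.85,0],"angular":[0,0,-1]},{"dp":[-0.23,-0.85,0],"angular":[0,0,-1]},{"dp":[-0.23,-0.85,0],"angular":[0,0,-1]},{"dp":[-0.23,-0.85,0],"angular":[0,0,-1]},{"dp":[-0.23,-0.85,0],"angular":[0,0,-1]},{"dp":[-0.23,-0.85,0],"angular":[0,0,-1]},{"dp":[-0.23,-0.85,0],"angular":[0,0,-1]},{"dp":[-0.23,-0.85,0],"angular":[0,0,-1]},{"dp":[-0.23,-0.85,0],"angular":[0,0,-1]},{"dp":[-0.23,-0.85,0],"angular":[0,0,-1]},{"dp":[-0.23,-0.85,0],"angular":[0,0,-1]},{"dp":[-0.23,-0.85,0],"angular":[0,0,-1]},{"dp":[-0.23,-0.85,0],"angular":[0,0,-1]},{"dp":[-0.23,-0.85,0],"angular":[0,0,-1]},{"dp":[-0.23,-0.83,0],"angular":[0,0,-1]},{"dp":[0,0,0],"angular":[0,0,0]},{"dp":[0,0,0],"angular":[0,0,0]}]'; python3 - <<'E'
from h import *
s=sense();print(s["tcp_pos"],R.from_quat(s["tool_rot"]).as_matrix()[:,0])
d=snap("wrist");cv2.imwrite("pics/w3.png",d["image"]);np.savez("pics/w3.npz",im=d["image"],P=cloud(d))
E
```

```text
t: 10.55
tcp_pos: [0.4803, -0.2108, 0.1823]
tool_rot: [0.999, -0.046, -0.001, -0.001]
force: [0.1, 0.5, -5.2]
finger_gap: 0.572
gripper_force: 85.7
[ 0.48025416 -0.21075031  0.18226285] [ 0.99572832 -0.09230598 -0.00217234]
```

View pics/w3.png

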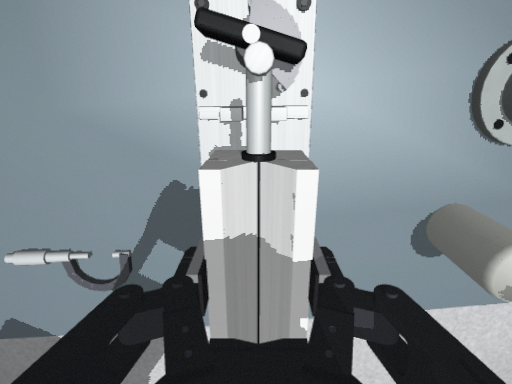

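The wrist view shows the handle from (200,20) to (300,50), the tee end at (258,57), the stop posts at row 113 and the plate edges at columns 195 and 313. Measuring these from range.

```bash
python3 - <<'E'
from h import *
z=np.load("pics/w3.npz");P,im=z["P"],z["im"]
def rect(m):return cv2.minAreaRect((m[:,:2]*1000).astype(np.float32))
ok=np.isfinite(P).all(2)
h=P[ok&(P[...,2]>.084)&(P[...,2]<.097)];h=h[h[:,0]>.55];print("handle top",len(h),h.mean(0).round(4),rect(h))
b=P[ok&(P[...,2]>.12)&(P[...,2]<.20)&(P[...,0]<.62)];
t=b[(b[:,0]>.55)&(b[:,2]>.155)];print("tee top",len(t),t.mean(0).round(4),rect(t),t[:,2].max())
r,c=np.mgrid[:384,:512]
blk=P[ok&(r>150)&(r<235)&(c>198)&(c<320)&(P[...,2]>.1)]
ln=blk[blk[:,2]>np.percentile(blk[:,2],80)-.004];print("block top",rect(ln),ln[:,2].mean(),"xmax",ln[:,0].max())
A=np.c_[ln[:,:2],np.ones(len(ln))];print("plane",np.linalg.lstsq(A,ln[:,2],rcond=None)[0].round(3))
for tag,lo,hi in(("plate",.008,.016),("stops",.043,.052),("disc",.053,.061)):
    m=P[ok&(P[...,2]>lo)&(P[...,2]<hi)&(P[...,0]>.45)&(P[...,1]>-.32)&(P[...,1]<-.12)];print(tag,len(m),m[:,2].mean().round(4),rect(m),m.min(0).round(3),m.max(0).round(3))
m=P[ok&(P[...,2]>.008)&(P[...,2]<.016)&(P[...,1]>-.32)&(P[...,1]<-.12)]
E_=[]
for x in np.arange(.53,.64,.01):
    k=m[abs(m[:,0]-x)<.005]
    if len(k)>20:E_.append((x,k[:,1].min(),k[:,1].max()))
E_=np.array(E_);print(E_.round(4).tolist());print(np.polyfit(E_[:,0],E_[:,1],1),np.polyfit(E_[:,0],E_[:,2],1))
E
```

```text
handle top 2471 [ 0.6036 -0.2153  0.091 ] ((603.421875, -216.7450714111328), (80.072509765625, 14.486886024475098), 68.45381164550781)
tee top 2142 [ 0.5671 -0.2189  0.1799] ((566.150146484375, -219.0131378173828), (11.899347305297852, 33.41858673095703), 83.937744140625) 0.19072986394898053
block top ((518.4310913085938, -214.33599853515625), (49.84246826171875, 32.5526237487793), 84.73377227783203) 0.19292350639390826 xmax 0.5366113981240602
plane [-0.006  0.004  0.197]
plate 9204 0.0122 ((568.9811401367188, -214.17298889160156), (116.28643798828125, 154.3608856201172), 85.37387084960938) [ 0.494 -0.278  0.009] [ 0.65  -0.15   0.016]
stops 564 0.0482 ((586.9805908203125, -215.512939453125), (59.14384078979492, 89.73412322998047), 84.94007110595703) [ 0.54  -0.242  0.043] [ 0.632 -0.182  0.052]
disc 1830 0.0568 ((603.2999877929688, -233.16482543945312), (65.48833465576172, 47.10401153564453), 46.607330322265625) [ 0.567 -0.255  0.053] [ 0.634 -0.205  0.061]
[[0.53, -0.2688, -0.1526], [0.54, -0.2689, -0.1533], [0.55, -0.2704, -0.155], [0.56, -0.2706, -0.1553], [0.57, -0.2719, -0.1556], [0.58, -0.2724, -0.1566], [0.59, -0.2734, -0.1578], [0.6, -0.2747, -0.1586], [0.61, -0.275, -0.1594], [0.62, -0.2764, -0.1603], [0.63, -0.2767, -0.1609]]
[-0.08478813 -0.22349229] [-0.08302029 -0.10868898]
```

```bash
python3 -m crank '[{"dp":[0.04,0.07,-0.4],"angular":[0,0,0.2]},{"dp":[0.04,0.07,-0.5],"angular":[0,0,0.2]},{"dp":[0,0,-0.5],"angular":[0,0,0]},{"dp":[0,0,-0.5],"angular":[0,0,0]},{"dp":[0,0,-0.5],"angular":[0,0,0]},{"dp":[0,0,-0.4],"angular":[0,0,0]},{"dp":[0,0,0],"angular":[0,0,0]},{"dp":[0,0,0],"angular":[0,0,0]}]'; cat > meas.py <<'E'
from h import *
def rect(m):return cv2.minAreaRect((m[:,:2]*1000).astype(np.float32))
O=np.array([.6034,-.2167]);a=np.radians(-4.85);O=O-.083*np.array([np.cos(a),np.sin(a)])
def dock(p):
    q=p[...,:2]-O;return np.dstack([q[...,0]*np.cos(a)+q[...,1]*np.sin(a),-q[...,0]*np.sin(a)+q[...,1]*np.cos(a),p[...,2]])
def show(name="wrist",f=None):
    d=snap(name);P=cloud(d);D=dock(P)
    if f:cv2.imwrite(f,d["image"])
    return d,D,np.isfinite(D).all(2)
E
python3 - <<'E'
from meas import *
s=sense();print("tcp dock",dock(s["tcp_pos"][None,None]).round(4))
d,D,ok=show(f="pics/w4.png");zt=s["tcp_pos"][2]+.0107
b=D[ok&(abs(D[...,2]-zt)<.006)&(D[...,0]>-.06)&(D[...,0]<.1)&(abs(D[...,1])<.04)]
l=b[abs(b[:,1])>.014];print("lands",len(l),rect(l),l[:,2].mean(),"y",np.percentile(l[:,1],[1,99]).round(4),"xmax",np.percentile(l[:,0],99.5))
t=D[ok&(D[...,2]>zt-.03)&(D[...,2]<zt+.01)&(D[...,0]>.045)&(D[...,0]<.08)&(abs(D[...,1])<.02)];print("tee",len(t),rect(t),np.percentile(t[:,0],99.5),np.percentile(t[:,2],99))
st=D[ok&(D[...,2]>.044)&(D[...,2]<.051)&(D[...,0]>.015)&(D[...,0]<.036)];print("stops",len(st),st.min(0),st.max(0), np.percentile(st[:,1],[1,99]))
inn=st[abs(st[:,1])<.016];print(sorted(abs(inn[:,1]))[:3],inn[inn[:,1]>0][:,1].min() if (inn[:,1]>0).any() else"",inn[inn[:,1]<0][:,1].max() if (inn[:,1]<0).any() else"")
E
```

```text
t: 11.4
tcp_pos: [0.4837, -0.2061, 0.0989]
tool_rot: [0.999, -0.041, -0.0, -0.0]
force: [0.1, -1.0, -4.8]
finger_gap: 0.57
gripper_force: 85.4
tcp dock [[[-0.0371  0.0004  0.0989]]]
lands 8095 ((-21.24998664855957, 0.405670166015625), (75.76872253417969, 77.44961547851562), 89.9728012084961) 0.11012551934660827 y [-0.0346  0.0357] xmax 0.01709007267295264
tee 3103 ((62.509117126464844, -3.0800418853759766), (34.997013092041016, 33.840885162353516), 0.0606447272002697) 0.07997526337327261 0.10631376627136306
stops 1281 [ 0.02134998 -0.02991033  0.04401559] [0.03312052 0.02955619 0.05010539] [-0.02930266  0.02903948]
[np.float64(0.00971468778841485), np.float64(0.009787775947038552), np.float64(0.009806389701482683)] 0.00971468778841485 -0.010352798819162921
```

```bash
python3 -m crank '[{"dp":[0,0,-0.3],"angular":[0,0,0]},{"dp":[0,0,-0.3],"angular":[0,0,0]},{"dp":[0,0,-0.3],"angular":[0,0,0]},{"dp":[0,0,-0.3],"angular":[0,0,0]},{"dp":[0,0,-0.25],"angular":[0,0,0]},{"dp":[0,0,-0.15],"angular":[0,0,0]},{"dp":[0,0,-0.1],"angular":[0,0,0]},{"dp":[0,0,0],"angular":[0,0,0]},{"dp":[0,0,0],"angular":[0,0,0]}]'
```

```text
t: 12.35
tcp_pos: [0.4839, -0.2068, 0.0483]
tool_rot: [0.999, -0.042, 0.0, 0.0]
force: [-0.7, -0.1, -6.0]
finger_gap: 0.569
gripper_force: 85.8
```

```bash
python3 -m crank '[{"dp":[0,0,-0.04],"angular":[0,0,0]},{"dp":[0,0,-0.03],"angular":[0,0,0]},{"dp":[0,0,0],"angular":[0,0,0]},{"dp":[0,0,0],"angular":[0,0,0]}]'
```

```text
t: 12.75
tcp_pos: [0.4839, -0.2068, 0.0466]
tool_rot: [0.999, -0.042, 0.0, 0.0]
force: [-0.5, 0.3, -0.7]
finger_gap: 0.571
gripper_force: 85.9
```

```bash
python3 -m crank '[{"dp":[0,0,0],"angular":[0,0,0]},{"dp":[0,0,0],"angular":[0,0,0]},{"dp":[0,0,0],"angular":[0,0,0]},{"dp":[0,0,0],"angular":[0,0,0]},{"dp":[0,0,0.3],"angular":[0,0,0]},{"dp":[0,0,0.6],"angular":[0,0,0]},{"dp":[0,0,0.8],"angular":[0,0,0]},{"dp":[0,0,0.8],"angular":[0,0,0]},{"dp":[0,0,0.8],"angular":[0,0,0]},{"dp":[0,0,0.8],"angular":[0,0,0]},{"dp":[0,0,0.5],"angular":[0,0,0]},{"dp":[0,0,0],"angular":[0,0,0]}]' 0.1; python3 - <<'E'
from meas import *
d,D,ok=show(f="pics/w5.png")
b=D[ok&(D[...,2]>.053)&(D[...,2]<.063)&(D[...,0]>-.12)&(D[...,0]<.021)&(abs(D[...,1])<.04)];print("lands",len(b),rect(b),b[:,2].mean(),b.min(0),b.max(0))
A=np.c_[b[:,:2],np.ones(len(b))];print(np.linalg.lstsq(A,b[:,2],rcond=None)[0].round(4))
h=D[ok&(D[...,2]>.084)&(D[...,2]<.097)&(D[...,0]>.03)];print("handle",h.mean(0).round(4),rect(h))
t=D[ok&(D[...,2]>.047)&(D[...,2]<.06)&(D[...,0]>.045)&(D[...,0]<.075)&(abs(D[...,1])<.012)];print("tee",len(t),rect(t),t[:,2].max())
print(sense()["q"].round(2))
E
```

```text
t: 13.95
tcp_pos: [0.4849, -0.2075, 0.1868]
tool_rot: [0.999, -0.042, 0.002, 0.002]
force: [0.2, -0.8, 0.2]
finger_gap: 0.905
gripper_force: 0.0
lands 3459 ((-42.92340850830078, -0.5467987060546875), (120.69898986816406, 50.174896240234375), 0.03079141303896904) 0.05726160268434746 [-0.10326103 -0.02566437  0.05300093] [0.0174386  0.02452805 0.06036234]
[0.0003 0.001  0.0573]
handle [0.0827 0.0009 0.0909] ((83.03746032714844, 0.09553146362304688), (79.33464813232422, 14.59007453918457), 73.33744812011719)
tee 278 ((65.03705596923828, -1.6157426834106445), (20.228260040283203, 20.617521286010742), 1.5912858247756958) 0.05998981432085604
[-0.62  0.48  1.74 -0.    0.91  1.04]
```

View pics/w5.png

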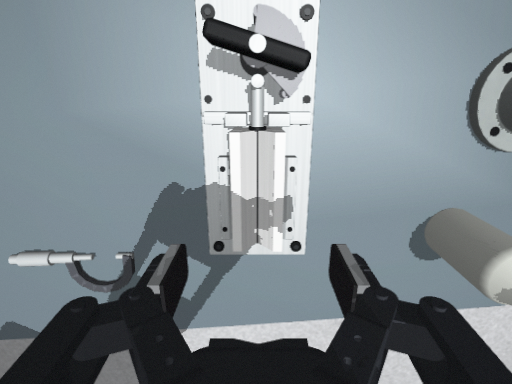

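The block is laid at dock x = -42.9 mm, y = -0.5 mm, level, with the tee end at pixel (257,82) in the mouth. The handle is at 68.5° world yaw, so the cam is at about 0.29. Moving over the handle.

```bash
python3 -m crank '[{"dp":[0.395,-0.03,0],"angular":[0,0,7.33]},{"dp":[0.395,-0.03,0],"angular":[0,0,7.33]},{"dp":[0.395,-0.03,0],"angular":[0,0,7.33]},{"dp":[0.395,-0.03,0],"angular":[0,0,7.33]},{"dp":[0.395,-0.03,0],"angular":[0,0,7.33]},{"dp":[0.395,-0.03,0],"angular":[0,0,7.33]},{"dp":[0.395,-0.03,0],"angular":[0,0,7.33]},{"dp":[0.395,-0.03,0],"angular":[0,0,7.33]},{"dp":[0.395,-0.03,0],"angular":[0,0,7.33]},{"dp":[0.395,-0.03,0],"angular":[0,0,7.33]},{"dp":[0,0,0],"angular":[0,0,0]},{"dp":[0,0,0],"angular":[0,0,0]}]' 0; python3 - <<'E'
from meas import *
s=sense();M=R.from_quat(s["tool_rot"]).as_matrix();print(s["tcp_pos"],np.degrees(np.arctan2(M[1,1],M[0,1])),s["q"].round(2))
E
```

```text
t: 15.2
tcp_pos: [0.6012, -0.2152, 0.1828]
tool_rot: [0.827, 0.562, -0.001, -0.001]
force: [-0.9, 0.0, -0.2]
finger_gap: 1.0
gripper_force: 0.0
[ 0.60121755 -0.21517895  0.18277633] -21.63778208320368 [-0.52  0.62  1.46 -0.    1.07 -0.14]
```

```bash
python3 -m crank '[{"dp":[0.07,-0.05,-0.6],"angular":[0,0,0]},{"dp":[0,0,-0.6],"angular":[0,0,0]},{"dp":[0,0,-0.6],"angular":[0,0,0]},{"dp":[0,0,-0.6],"angular":[0,0,0]},{"dp":[0,0,-0.6],"angular":[0,0,0]},{"dp":[0,0,-0.4],"angular":[0,0,0]},{"dp":[0,0,0],"angular":[0,0,0]},{"dp":[0,0,0],"angular":[0,0,0]}]' 0 && python3 -m crank '[{"dp":[0,0,0],"angular":[0,0,0]},{"dp":[0,0,0],"angular":[0,0,0]},{"dp":[0,0,0],"angular":[0,0,0]},{"dp":[0,0,0],"angular":[0,0,0]},{"dp":[0,0,0],"angular":[0,0,0]},{"dp":[0,0,0],"angular":[0,0,0]},{"dp":[0,0,0],"angular":[0,0,0]},{"dp":[0,0,0],"angular":[0,0,0]}]' 1 60
```

```text
t: 16.0
tcp_pos: [0.6041, -0.2172, 0.0822]
tool_rot: [0.827, 0.562, -0.0, -0.0]
force: [0.3, -0.4, 0.4]
finger_gap: 1.001
gripper_force: 0.0
t: 16.8
tcp_pos: [0.6034, -0.2168, 0.0826]
tool_rot: [0.826, 0.563, -0.001, -0.001]
force: [-3.0, 1.0, 5.5]
finger_gap: 0.149
gripper_force: 61.9
```

```bash
python3 -m crank '[{"dp":[0,0,0],"angular":[0,0,-3]},{"dp":[0,0,0],"angular":[0,0,-5]},{"dp":[0,0,0],"angular":[0,0,-5]},{"dp":[0,0,0],"angular":[0,0,-5]},{"dp":[0,0,0],"angular":[0,0,-5]},{"dp":[0,0,0],"angular":[0,0,-5]},{"dp":[0,0,0],"angular":[0,0,-5]},{"dp":[0,0,0],"angular":[0,0,-5]},{"dp":[0,0,0],"angular":[0,0,-5]},{"dp":[0,0,0],"angular":[0,0,-5]},{"dp":[0,0,0],"angular":[0,0,-5]},{"dp":[0,0,0],"angular":[0,0,-5]},{"dp":[0,0,0],"angular":[0,0,-5]},{"dp":[0,0,0],"angular":[0,0,-5]},{"dp":[0,0,0],"angular":[0,0,-5]},{"dp":[0,0,0],"angular":[0,0,-5]},{"dp":[0,0,0],"angular":[0,0,-2]},{"dp":[0,0,0],"angular":[0,0,0]}]'; python3 - <<'E'
from meas import *
s=sense();M=R.from_quat(s["tool_rot"]).as_matrix();print(s["ft_torque"],np.degrees(np.arctan2(M[1,1],M[0,1])),s["q"].round(2))
E
```

```text
t: 18.6
tcp_pos: [0.6036, -0.2171, 0.0826]
tool_rot: [0.995, -0.1, -0.001, -0.0]
force: [-3.3, 1.2, 4.7]
finger_gap: 0.152
gripper_force: 62.6
[ 0.10268622  0.45723183 -0.06302037] -101.52547169037024 [-0.52  0.76  1.51 -0.    0.88  1.25]
```

```bash
python3 -m crank '[{"dp":[0,0,0],"angular":[0,0,-3]},{"dp":[0,0,0],"angular":[0,0,-5]},{"dp":[0,0,0],"angular":[0,0,-5]},{"dp":[0,0,0],"angular":[0,0,-5]},{"dp":[0,0,0],"angular":[0,0,-5]},{"dp":[0,0,0],"angular":[0,0,-5]},{"dp":[0,0,0],"angular":[0,0,-5]},{"dp":[0,0,0],"angular":[0,0,-5]},{"dp":[0,0,0],"angular":[0,0,-5]},{"dp":[0,0,0],"angular":[0,0,-5]},{"dp":[0,0,0],"angular":[0,0,-5]},{"dp":[0,0,0],"angular":[0,0,-5]},{"dp":[0,0,0],"angular":[0,0,-5]},{"dp":[0,0,0],"angular":[0,0,-5]},{"dp":[0,0,0],"angular":[0,0,-5]},{"dp":[0,0,0],"angular":[0,0,-5]},{"dp":[0,0,0],"angular":[0,0,-3]},{"dp":[0,0,0],"angular":[0,0,0]}]'; python3 - <<'E'
from meas import *
s=sense();M=R.from_quat(s["tool_rot"]).as_matrix();print(s["ft_torque"],np.degrees(np.arctan2(M[1,1],M[0,1])),s["q"].round(2))
E
```

```text
t: 20.4
tcp_pos: [0.603, -0.2171, 0.0826]
tool_rot: [-0.693, 0.721, 0.001, -0.002]
force: [-5.4, -0.7, 6.4]
finger_gap: 0.15
gripper_force: 62.7
[-0.0616854   0.50938828  0.38345918] 177.70243364215503 [-0.52  0.76  1.51 -0.    0.88  2.67]
```

```bash
python3 -m crank '[{"dp":[0,0,0],"angular":[0,0,-1.5]},{"dp":[0,0,0],"angular":[0,0,-1.5]},{"dp":[0,0,0],"angular":[0,0,0]}]' && python3 -m crank '[{"dp":[0,0,0],"angular":[0,0,0]},{"dp":[0,0,0],"angular":[0,0,0]},{"dp":[0,0,0],"angular":[0,0,0]},{"dp":[0,0,0],"angular":[0,0,0]},{"dp":[0,0,0],"angular":[0,0,0]},{"dp":[0,0,0],"angular":[0,0,0]},{"dp":[0,0,0.4],"angular":[0,0,0]},{"dp":[0,0,0.7],"angular":[0,0,0]},{"dp":[0,0,0.8],"angular":[0,0,0]},{"dp":[0,0,0.8],"angular":[0,0,0]},{"dp":[0,0,0.8],"angular":[0,0,0]},{"dp":[0,0,0.8],"angular":[0,0,0]},{"dp":[0,0,0.8],"angular":[0,0,0]},{"dp":[0,0,0],"angular":[0,0,0]},{"dp":[0,0,0],"angular":[0,0,0]}]' 0; python3 - <<'E'
from meas import *
for n in("wrist","scene","side"):
    d,D,ok=show(n,"pics/end_%s.png"%n)
    b=D[ok&(D[...,2]>.053)&(D[...,2]<.063)&(D[...,0]>-.12)&(D[...,0]<.025)&(abs(D[...,1])<.04)]
    if len(b)>20:print(n,"lands",len(b),rect(b),b[:,2].mean(),b.min(0),b.max(0))
    h=D[ok&(D[...,2]>.07)&(D[...,2]<.097)&(D[...,0]>.03)&(np.hypot(D[...,0]-.083,D[...,1])<.045)]
    if len(h)>20:print(n,"handle",h.mean(0).round(4),rect(h))
E
```

```text
t: 20.7
tcp_pos: [0.6031, -0.2173, 0.0827]
tool_rot: [-0.674, 0.739, 0.001, -0.001]
force: [-4.6, -0.9, 5.5]
finger_gap: 0.149
gripper_force: 63.5
t: 22.2
tcp_pos: [0.6043, -0.2172, 0.236]
tool_rot: [-0.672, 0.74, -0.001, 0.0]
force: [0.1, -0.5, 0.1]
finger_gap: 0.999
gripper_force: 0.0
wrist lands 2958 ((-38.660377502441406, 2.1811885833740234), (121.62652587890625, 51.03800964355469), 0.5146954655647278) 0.05807260033109329 [-0.09959103 -0.0238601   0.05300007] [0.0223552  0.02804099 0.06217091]
wrist handle [ 0.0828 -0.0039  0.0907] ((82.66010284423828, -0.5912666320800781), (13.96989631652832, 79.28009033203125), 2.8100013732910156)
scene lands 256 ((-37.363624572753906, 3.5887928009033203), (56.813655853271484, 124.37055206298828), 89.65191650390625) 0.05772327227231045 [-0.09968549 -0.02491194  0.05301386] [0.02491825 0.03226858 0.0629794 ]
scene handle [0.0852 0.005  0.0876] ((83.95249938964844, 1.0768356323242188), (15.241836547851562, 83.42908477783203), 3.4184188842773438)
side lands 224 ((-38.247371673583984, -0.5808448791503906), (121.67361450195312, 55.17988967895508), 1.7422573566436768) 0.05757046663990476 [-0.09966744 -0.02786956  0.0530136 ] [0.02183315 0.02786061 0.06275006]
side handle [ 0.0807 -0.0081  0.0845] ((82.0797348022461, -3.660694122314453), (16.928241729736328, 82.1933822631836), 3.8606069087982178)
```

```bash
python3 -c "
from station import order
print(order.sign_off())"
```

```text
the job is handed in; nothing more can be done
None
```

The job is handed in at about 22 s: the vee block is tipped over, laid on the bed and drawn home (about -38.7 mm along the dock, target -39). The cam measures about 3.09 rad, past the required 2.9 but just short of its 3.15 end stop. The arm is clear and never went near the bystanders, though I did not re-measure their positions; no verdict came back.

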